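# Unload the press-test jig and show the board's underside to the inspection camera

## Robot

A 6-joint arm with a two-finger parallel gripper is mounted at the origin on a cart in front of the work surface, level with it; the furniture and walls round the work are solid. World frame = base frame: x ahead of the robot, y to its left, z up, the work surface at z = 0. Lengths are in mm, angles in rad, forces in N, time in s.
With the tool pointing down it reaches from about 275 to 750 mm from the base axis. Payload 10.2 kg.
Tool frame: the origin (TCP) lies at the very end of the fingers, on their centre line; the grasp point (between the pads) lies 19 mm behind it; z points along the fingers, y is the line along which they close (so a half turn about z gives the same grasp; the last joint's range is limited). The gripper opens to 85 mm and grips with 20 to 120 N. Pads are 22 mm wide; open, the fingers measure 114 mm over their backs; the gripper's body (76 mm by 85 mm) begins 54 mm behind the grasp point. The pads swing forward as they close: fully open they stand 13 mm farther back than shut.
Start: joints at [1.074, 0.313, 1.498, -0, 1.331, -0.223], TCP at [141.968, 505.446, 205.894] pointing down, gripper open.
Joint ranges: [-2.94, 2.94], [-0.97, 2.17], [0.19, 2.56], [-1.23, 4.37], [0.02, 3.11], [-2.88, 2.88]. Speed limits (rad/s): [2.39, 2.39, 3.01, 3.14, 3.14, 3.14].

## Interface

Orientations are given as a unit quaternion [w, x, y, z].
In Python, from rig import ctrl gives the robot as it stands.
- The arm moves only by the tool step_arm, never from a script. Its argument "increments" is a list of rows, each a list of 3 entries, a list of its own where there are three numbers: the shift along the tool's x, y, z in cm, then the turn, a rotation vector about the tool's x, y, z in degrees, then the opening in per cent of the stroke, from 0 (shut) to 100 (fully open). A call has 1 to 8 rows; each row is the pose to reach, as a shift and turn from the pose commanded when the call began, along the tool's axes at that moment; what a row does not reach only later rows make up. A row lasts 1/8 s, in which the tool goes at most 62.5 mm and 10.7 degrees, less where a joint would pass 70% of its speed; a pose out of reach is approached as far as the arm can. A call with a gripper value outside its range is refused whole. The fingers move at their own pace and stop on an object; "squeeze" is the grip in N (left out, the last holds). Time passes only in rows, so rows that repeat a pose let the fingers close. It gives the time, the measured TCP pose, the force, the opening and the grip force at its end, in the units of the state.
- ctrl.sense(): the state, without advancing time (a new reading comes with each control period).
- ctrl.capture(name): name is "scene" or "side" or "wrist"; returns a dict with "img" (400x640x3 uint8, red, green, blue), "fx", "fy", "cx", "cy" (pixels), "extrinsics" (4x4, takes a point from camera to world coordinates). Camera axes: x right, y down, z forward; pixel columns grow to the right and rows downward; lengths in mm; the calibration is good to about 2 mm. A picture is of the moment at which its call begins. There is no depth.
- ctrl.finish_job(): hands the job in; it is judged then, once.
The state is a dict: "time_s": time; "joints": joint angles; "dq": joint speeds; "tau": joint torques, N m; "eef_pos": TCP position; "ee_rot": TCP orientation; "force": force on the tool from outside, world axes, zero at the start; "wrist_torque": the same for the moment, N m; "grip_width": opening from 0.0 (shut) to 1.0 (fully open); "grip_force": force on a finger pad.
Only numpy, scipy, OpenCV 4.12 (cv2) and the standard library are available. Lean on these libraries where they do the work, as an engineer would, in place of code of your own. Each camera call takes 0.05 s, during which the arm holds its last target. There are 200 camera calls.

## Task

The board camera in the press-test jig has passed its test and its contact pads must be checked for probe marks. Swing the jig's red lever up to its front stop to free the lid, lift the lid fully back, take the board camera out of its nest by the black lens holder and hold it in the air 70 mm in front of the inspection camera's ring light, underside square to the lens and centred on it, with its long side parallel to the camera's tilt pin. Touch neither the inspection camera nor the loose things on the bench, and finish holding the board still there, leaving the jig open.

Things in the scene. Friction and masses are not known exactly. Their poses are not given: they have to be found in the camera images.
- test_jig: press-test jig, white base plate 155 x 205 mm on four feet, fixed to the bench; origin under its middle at bench level, x from its front (nearer the robot) to its hinge side, y to its left, z up. In its middle is the dark nest: a pocket 27 mm (x) by 58 mm (y), 12 mm deep, floor 34 mm and rim 46 mm above the origin
- test_jig_lever (a joint): angle of the jig's red-handled clamp lever, at its right (-y) side, about the jig's y axis: 1.43 to 1.47 at the start (lying back, 68 deg from vertical; its clamp arm presses on the lid's cross bar and locks the lid), 0 when up against its stop, leaning 17 deg to the front (clamp arm swung clear, lid free). Friction about 0.3 N m; stays where it is left
- lever_grip (a point): middle of the lever's red handle, 63 mm long, tapering across the jig's y axis from 20 mm at its free end to 16 mm; 90 mm from the lever's hinge; about 100 mm above the bench when lying back, 152 mm when up. It can be pinched along the jig's y axis, turning a little stiffly between the fingers, or pushed
- lever_hinge (a point): hinge of the lever; its axis is the jig's y axis
- test_jig_lid (a joint): angle of the jig's lid about the jig's y axis: 0 shut (as at the start), 1.745 fully back on its stop. Weighs 0.25 kg; its friction holds it where it is left beyond about 1.1, lower it falls shut. Two round pressers on its inside reach down beside the board's lens holder
- lid_knob (a point): middle of the dark ball knob at the lid's front edge: 20 mm across, on a short stem; 130 mm from the hinge; 77 mm above the bench when shut, about 199 mm with the lid back, then on top of the upright lid. It can turn between fingers that pinch it along the jig's y
- lid_hinge (a point): point on the lid's hinge line at the knob's y; the axis is the jig's y axis
- board_cam: board camera lying in the nest, lens up, 1 mm clear all round, axes along the jig's: aluminium base with blue circuit board 25 (x) x 55 (y, long side) x 13 mm high; on it a black lens holder 16 x 16 mm, 13 to 24 mm above the underside, and a round lens to 27 mm. Origin in the middle of the underside (two rows of gold pads), z up through the lens. 50 to 100 g
- board_centre (a point): point on the board camera's centre line 13 mm above its underside, at the foot of the lens holder; same axes as the board camera. The holder's middle is 5.5 mm above it
- cam_stand: stand of the inspection camera: round dark foot 70 mm across, column and fork, 76 mm over the black thumb knobs of the tilt pin; origin under the foot's middle, y along the tilt pin, 60 mm up. Fixed; do not touch. The camera head in it is a dark cylinder inclined 25 deg from vertical towards the robot (-x of the stand), with an aluminium ring light 53 mm across
- ring_light (a point): centre of the ring light's face, about 94 mm above the bench; z axis along the line of sight, out of the camera (up, inclined 25 deg towards -x of the stand), y axis along the tilt pin
- view_point (a point): where the centre of the board camera's underside belongs: on the line of sight, 70 mm in front of the ring light's face; same axes as ring_light, so the board camera's z axis belongs along its z and the board camera's y along its y (either way round)
- driver_red: loose screwdriver with red handle, 172 mm long, in front of the jig; leave alone
- module_14: loose camera module, black frame and grey cover, 24 x 56 x 53 mm, standing on edge left in front of the jig; leave alone
- cup_screws: loose blue cup with screws, 62 mm across, 31 mm high, behind the jig; leave alone
- kapton_roll: loose roll of amber tape lying flat, 60 mm across, 18 mm high; leave alone

How it is judged:
By the outcome, as a careful person would: the job done as asked, in the order asked, and still so for the second after the job is handed in, while the arm keeps its last pose, push and grip.
It also fails if it takes over 64 s, if anything falls off the work surface, if the arm or the gripper's body presses on something with over 40 N, if the wrist force passes 120 N, or if a joint passes its speed limit or range.

## Working session

There is one attempt and no reset: what is moved stays moved. The work goes in short steps, Python scripts to look and compute and a tool call to move; the robot and the scene stay as the last step left them, time stands still between calls to the robot, and variables do not carry over. Pictures are saved under pics/ and viewed, at most 10 in all, crops included, and the job is handed in when it is done.

Besides the shell and the picture viewer there is one more tool, called after "Call:" as name(argument=value, ...), one argument or row to a line, values as JSON. step_arm: Moves the arm, as the interface text tells. Its arguments: {"type":"object","properties":{"increments":{"type":"array"},"squeeze":{"type":"number"}},"required":["increments"]}

```bash
ls; mkdir -p pics; python3 - <<'E'
from rig import ctrl
import cv2,numpy as np
s=ctrl.sense()
print({k:np.round(v,3).tolist() for k,v in s.items()})
for n in ["scene","side"]:
    c=ctrl.capture(n); cv2.imwrite(f"pics/{n}0.png",c["img"][:,:,::-1])
    print(n,c["fx"],c["fy"],c["cx"],c["cy"],np.round(c["extrinsics"],3).tolist())
E
```

```text
pics
{'time_s': 0.0, 'joints': [1.074, 0.313, 1.498, -0.0, 1.331, -0.223], 'dq': [0.001, 0.001, 0.001, -0.0, -0.0, 0.0], 'tau': [0.0, -41.227, -25.975, -0.0, 0.004, 0.0], 'eef_pos': [141.816, 505.175, 205.34], 'ee_rot': [-0.0, 0.136, 0.991, -0.001], 'force': [-0.059, -0.037, -0.733], 'wrist_torque': [0.012, -0.03, -0.026], 'grip_force': 0.0, 'grip_width': 1.0}
scene 381.9493937768873 381.9493937768873 312.76606134730747 197.2923144262286 [[0.694, -0.448, 0.564, 62.532], [-0.72, -0.434, 0.541, -503.237], [0.003, -0.782, -0.624, 664.908], [0.0, 0.0, 0.0, 1.0]]
side 375.0261036666524 375.0261036666524 324.73290145325615 196.09842833335807 [[-0.999, -0.031, 0.017, 537.626], [-0.033, 0.65, -0.759, 593.563], [0.013, -0.759, -0.651, 670.755], [0.0, 0.0, 0.0, 1.0]]
```

View pics/scene0.png

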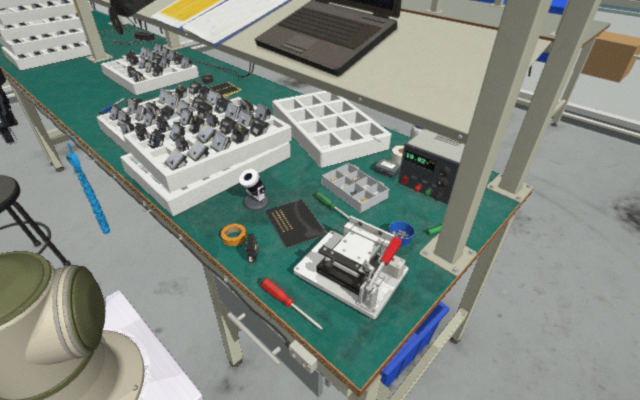

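View pics/side0.png

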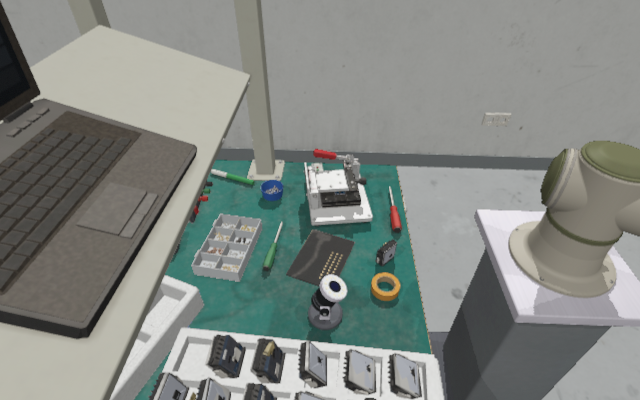

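Scene view: jig at about (350,270) with its red handle at (390,250), inspection camera at (255,188). Side view: jig at (337,195), lever (325,154), ring light (334,289).

```bash
cat > h.py <<'E'
import numpy as np, cv2
from rig import ctrl
def ray(c,u,v):
    E=np.array(c["extrinsics"]); d=E[:3,:3]@np.array([(u-c["cx"])/c["fx"],(v-c["cy"])/c["fy"],1.])
    return E[:3,3],d/np.linalg.norm(d)
def onz(c,u,v,z):
    o,d=ray(c,u,v); return o+d*(z-o[2])/d[2]
def tri(c1,p1,c2,p2):
    o1,d1=ray(c1,*p1); o2,d2=ray(c2,*p2)
    t=np.linalg.lstsq(np.c_[d1,-d2],o2-o1,rcond=None)[0]
    a,b=o1+t[0]*d1,o2+t[1]*d2
    return (a+b)/2,np.linalg.norm(a-b)
def proj(c,p):
    E=np.array(c["extrinsics"]); q=E[:3,:3].T@(np.asarray(p,float)-E[:3,3])
    return np.array([c["fx"]*q[0]/q[2]+c["cx"],c["fy"]*q[1]/q[2]+c["cy"]])
E
python3 - <<'E'
from h import *
import pickle
S,D=ctrl.capture("scene"),ctrl.capture("side")
pickle.dump((S,D),open("sd0.pkl","wb"))
M=np.zeros((600,800,3),np.uint8)
def put(c,u,v,w,h,x,y,k=4):
    t=cv2.resize(c["img"][v:v+h,u:u+w,::-1],None,fx=k,fy=k,interpolation=cv2.INTER_CUBIC); M[y:y+h*k,x:x+w*k]=t
put(S,292,212,120,110,0,0); put(S,235,168,45,40,0,440)
put(D,300,142,80,88,480,0); put(D,300,270,60,60,480,356)
cv2.imwrite("pics/mos.png",M)
def red(c,x0,x1,y0,y1):
    h=cv2.cvtColor(c["img"],cv2.COLOR_RGB2HSV); m=((h[...,0]<6)|(h[...,0]>174))&(h[...,1]>150)&(h[...,2]>90)
    k=np.zeros_like(m); k[y0:y1,x0:x1]=1; ys,xs=np.nonzero(m&k); P=np.c_[xs,ys].astype(float)
    mu=P.mean(0); d=np.linalg.svd(P-mu,full_matrices=False)[2][0]; t=(P-mu)@d
    return mu,mu+d*t.min(),mu+d*t.max(),len(P)
a=red(S,370,410,230,280); b=red(D,305,345,145,165); print(a,b)
print(tri(S,a[0],D,b[0]))
E
```

```text
(array([391.01619433, 249.72064777]), array([398.06876376, 238.04152376]), array([383.79111673, 261.685447  ]), 247) (array([324.        , 153.91608392]), array([313.80522569, 152.08360081]), array([335.01857805, 155.89664352]), 143)
(array([ 559.89533036, -245.25442569,  100.85477435]), np.float64(0.3780361231898464))
```

View pics/mos.png

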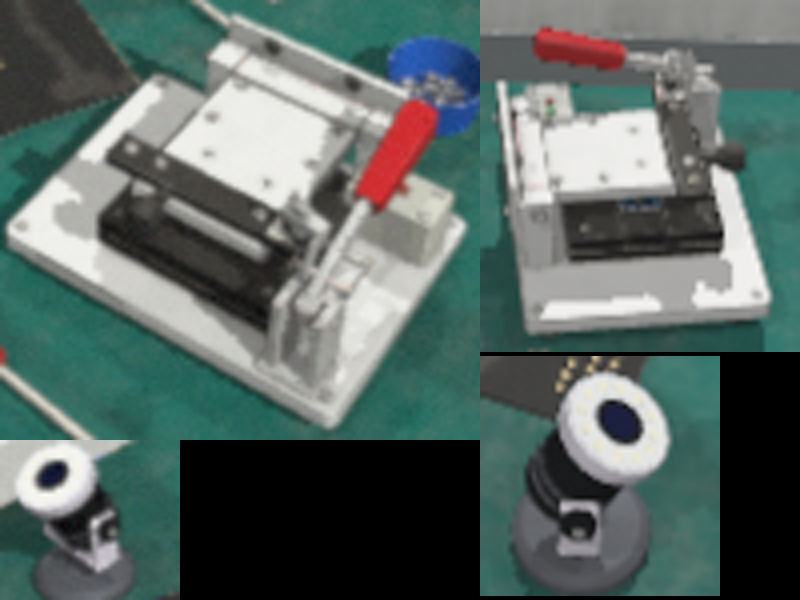

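Mosaic: the base plate corners, the lever lying back, the lid knob (side tile (728,155)), the ring and the fork's thumb knobs (one per view) are all visible.

```bash
cat > m.py <<'E'
from h import *
import pickle
S,D=pickle.load(open("sd0.pkl","rb"))
sc=lambda x,y:(292+x/4-.4,212+y/4-.4); sd=lambda x,y:(300+(x-480)/4-.4,142+y/4-.4)
FL,FR,BR,BL=[sc(*p) for p in[(8,226),(330,424),(465,224),(158,77)]]
for z in(10,16,22):
    A=[onz(S,*p,z) for p in(FL,FR,BR,BL)]
    print(z,[round(np.linalg.norm(A[i]-A[(i+1)%4])) for i in range(4)],np.round(np.mean(A,0)),
     [round(np.degrees(np.arctan2(*(v[1::-1]))),1) for v in(A[3]-A[0],A[2]-A[1],(A[0]-A[1])@np.array([[0,-1,0],[1,0,0],[0,0,1]]).T*-1,)])
print("knob",onz(D,*sd(728,155),77))
def ring(c,x0,x1,y0,y1):
    g=c["img"][y0:y1,x0:x1].astype(int); m=((g.min(2)>150)).astype(np.uint8)
    n,l,st,ce=cv2.connectedComponentsWithStats(m); i=1+np.argmax(st[1:,4])
    cn=max(cv2.findContours((l==i).astype(np.uint8),cv2.RETR_EXTERNAL,cv2.CHAIN_APPROX_NONE)[0],key=len)
    e=cv2.fitEllipse(cn); return (e[0][0]+x0,e[0][1]+y0),e[1],st[i]
a=ring(S,236,268,166,192); b=ring(D,316,350,272,304); print(a,b); R=tri(S,a[0],D,b[0]); print("ring",R)
k1=onz(S,262.3,189.6,60); k2=onz(D,300+98/4-.4,270+170/4-.4,60); print("knobs",k1,k2,np.linalg.norm(k1-k2))
d=(k1+k2)/2-R[0]; print(d,np.degrees(np.arctan2(d[1],d[0])))
v=k2-k1; print("yaw y",np.degrees(np.arctan2(v[1],v[0]))-90)
f=onz(D,300+100/4-.4,270+182/4-.4,10);print("foot",f)
E
python3 m.py
```

```text
10 [207, 158, 205, 149] [ 530. -172.   10.] [np.float64(7.7), np.float64(8.5), np.float64(6.2)]
16 [205, 156, 203, 148] [ 525. -175.   16.] [np.float64(7.7), np.float64(8.5), np.float64(6.2)]
22 [203, 155, 201, 146] [ 521. -178.   22.] [np.float64(7.7), np.float64(8.5), np.float64(6.2)]
knob [ 460.30475888 -165.3856705    77.        ]
((248.62101078033447, 174.0364818572998), (20.2227840423584, 32.07115173339844), array([  0,   0,  32,  20, 410], dtype=int32)) ((333.06362533569336, 287.08765506744385), (23.2749080657959, 27.71455955505371), array([  4,   2,  27,  26, 440], dtype=int32))
ring (array([529.8353652 , 177.43964313,  94.98276374]), np.float64(3.044958071774418))
knobs [540.88719801 138.17129153  60.        ] [543.5429082  208.86747423  60.        ] 70.74604614251594
[ 12.37968791  -3.92026025 -34.98276374] -17.57136707810802
yaw y -2.1513109626023947
foot [542.81244054 184.02209026  10.        ]
```

```bash
cat >> h.py <<'E'
from scipy.spatial.transform import Rotation as Ro
def state():
    s=ctrl.sense(); w,x,y,z=s["ee_rot"]; return np.array(s["eef_pos"]),Ro.from_quat([x,y,z,w]),s
def down(yaw):  # tool down, tool y along (yaw+90deg), tool x along yaw+180
    c,s_=np.cos(np.radians(yaw)),np.sin(np.radians(yaw))
    return Ro.from_matrix(np.c_[[-c,-s_,0],[-s_,c,0],[0,0,-1]])
def go(pos,rot,frm=None):
    p,r=frm or state()[:2]
    print("cm",np.round(r.inv().apply(np.array(pos)-p)/10,2).tolist(),"deg",np.round(np.degrees((r.inv()*rot).as_rotvec()),1).tolist())
E
python3 - <<'E'
from h import *
import pickle
S,D=pickle.load(open("sd0.pkl","rb"))
W=ctrl.capture("wrist"); p,r,_=state(); E=np.array(W["extrinsics"])
print(W["fx"],W["cx"],W["cy"]); print("cam in tool",r.inv().apply(E[:3,3]-p), np.round(r.inv().as_matrix()@E[:3,:3],3))
print("shelf",tri(S,(465,133),D,(250,73)), "post",onz(S,449,258,0),onz(D,265,171,0))
go([470,160,300],down(7)); go([470,-200,300],down(7),(np.array([470,160,300.]),down(7)))
E
```

```text
349.7268402053424 323.11714299466956 195.13909773653347
cam in tool [  68.17040402   -0.34373581 -168.34539283] [[ 0.002 -0.963 -0.27 ]
 [ 1.     0.002  0.   ]
 [ 0.    -0.27   0.963]]
shelf (array([ 736.21495946, -264.07829928,  308.0629057 ]), np.float64(8.247123999938179)) post [ 721.22049635 -311.53660092    0.        ] [ 735.65733825 -294.7120594     0.        ]
cm [-40.92, -24.38, -9.42] deg [-0.0, -0.0, -22.7]
cm [4.39, -35.73, 0.0] deg [0.0, 0.0, 0.0]
```

Call:
step_arm(
  increments=[
    [[-5,-3,-0.6],[0,0,-3],100],
    [[-10,-6,-1.2],[0,0,-6],100],
    [[-15,-9,-1.8],[0,0,-9],60],
    [[-20,-12,-2.4],[0,0,-12],40],
    [[-25,-15,-3],[0,0,-15],40],
    [[-30,-18.5,-3.5],[0,0,-18],40],
    [[-35,-22,-3.5],[0,0,-21],40],
    [[-38,-24,-3.5],[0,0,-22.7],40],
  ],
)

```text
time_s: 1.25
eef_pos: [444.2, 169.4, 240.8]
ee_rot: [-0.0, -0.061, 0.998, -0.0]
force: [0.8, 0.9, -0.6]
grip_width: 0.401
grip_force: 0.0
```

```bash
python3 - <<'E'
from h import *
import pickle
p,r,s=state();print(p,r.as_matrix().round(3).tolist(),s["time_s"],s["grip_width"])
W=ctrl.capture("wrist"); pickle.dump(W,open("w1.pkl","wb")); cv2.imwrite("pics/w1.png",W["img"][:,:,::-1])
print(proj(W,(530,177,94)))
E
```

```text
[444.17374512 169.41058142 240.81844773] [[-0.993, -0.121, -0.0], [-0.121, 0.993, -0.0], [0.0, -0.0, -1.0]] 1.25 0.400894685194428
[320.44017469 259.38842117]
```

View pics/w1.png

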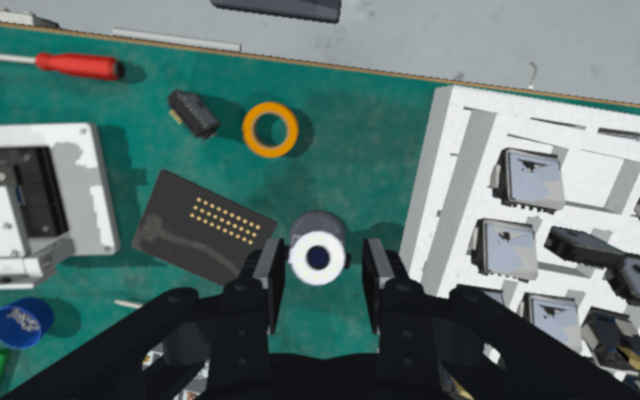

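Ring light at about (318,258), its thumb knobs just beside it at (290,258) and (347,259); foot at (318,230); jig at left edge.

Call:
step_arm(
  increments=[
    [[0.7,-5.5,0],[0,0,0],40],
    [[1.4,-11,0],[0,0,0],40],
    [[2.1,-16.5,0],[0,0,0],40],
    [[2.8,-22.5,0],[0,0,0],40],
    [[2.8,-22.5,0],[0,0,0],40],
  ],
)

```text
time_s: 1.92
eef_pos: [442.4, -58.1, 240.7]
ee_rot: [-0.0, -0.058, 0.998, -0.0]
force: [0.7, 0.8, 0.4]
grip_width: 0.4
grip_force: 0.0
```

```bash
python3 - <<'E'
from h import *
import pickle
p,r,s=state();print(p,s["time_s"],s["dq"])
W=ctrl.capture("wrist"); pickle.dump(W,open("w2.pkl","wb")); W1=pickle.load(open("w1.pkl","rb"))
print(proj(W,(525,-175,16)),proj(W,(560,-245,100)))
M=np.zeros((600,800,3),np.uint8)
M[:]=cv2.resize(W["img"][60:360,0:400,::-1],(800,600),interpolation=cv2.INTER_CUBIC)
M[300:600,540:800]=cv2.resize(W1["img"][210:285,286:351,::-1],(260,300),interpolation=cv2.INTER_CUBIC)
cv2.imwrite("pics/w2.png",M)
E
```

```text
[442.37025807 -58.06712908 240.66722168] 1.925 [ 0.08851099 -0.01117218  0.01076441  0.01968661  0.00948591  0.05189293]
[217.46920348 216.42971571] [119.27654094 270.31788326]
```

View pics/w2.png

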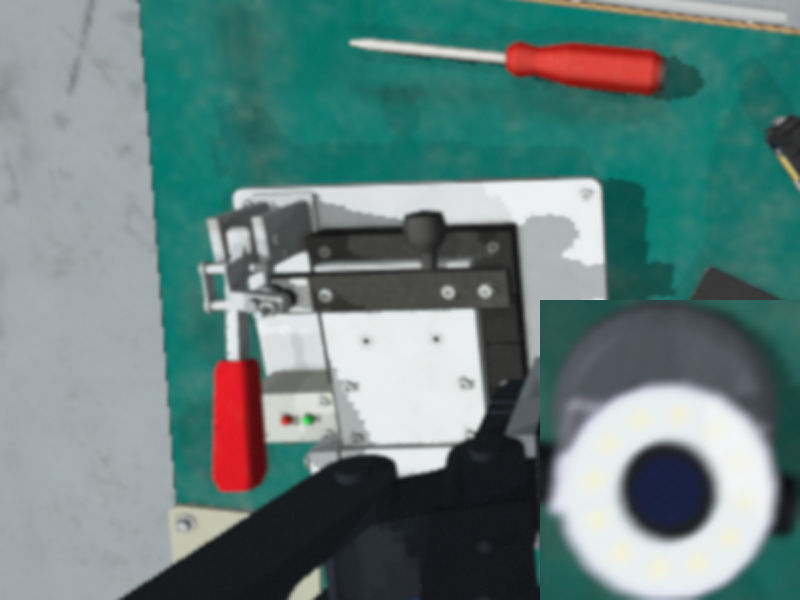

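Wrist view: knob at tile (425,230), handle centre (239,427), front corners (236,188) and (600,180). Inset: ring centre (665,490), pin knobs (545,475) and (786,503).

```bash
python3 - <<'E'
from h import *
import pickle
S,D=pickle.load(open("sd0.pkl","rb"));W1=pickle.load(open("w1.pkl","rb"));W=pickle.load(open("w2.pkl","rb"))
t=lambda x,y:(x/2-.25,60+y/2-.25); q=lambda x,y:(286+(x-540)/4-.4,210+(y-300)/4-.4)
ang=lambda v:round(np.degrees(np.arctan2(v[1],v[0])),2)
a,b=onz(W,*t(234,189),16),onz(W,*t(602,181),16); print("front",a,b,np.linalg.norm(a-b),ang(b-a)-90)
for A,B,z in[((308,272),(508,270),80),((308,310),(508,306),80),((340,445),(480,443),80),((318,232),(515,225),46)]:
    v=onz(W,*t(*B),z)-onz(W,*t(*A),z); print("yaw",ang(v)-90)
v=onz(W,*t(487,440),75)-onz(W,*t(478,312),75);print("lid side",ang(v))
print("knob",onz(W,*t(425,230),77),tri(W,t(425,230),D,(362,180.4)))
print("handle",onz(W,*t(239,427),103), onz(W,*t(239,362),92),onz(W,*t(239,490),112))
def ring(c,x0,x1,y0,y1,T=170):
    g=c["img"][y0:y1,x0:x1].astype(int); m=(g.min(2)>T).astype(np.uint8)
    n,l,st,ce=cv2.connectedComponentsWithStats(m); i=1+np.argmax(st[1:,4])
    cn=max(cv2.findContours((l==i).astype(np.uint8),cv2.RETR_EXTERNAL,cv2.CHAIN_APPROX_NONE)[0],key=len)
    e=cv2.fitEllipse(cn); return (e[0][0]+x0,e[0][1]+y0),e[1]
r1=ring(W1,280,355,225,290); r2=ring(D,316,350,272,304); r3=ring(S,236,262,178-9,195,200); print(r1,r2,r3)
print("ring",tri(W1,r1[0],D,r2[0]),tri(W1,r1[0],S,(248.8,177.6)),onz(W1,*r1[0],94))
k1,k2=onz(W1,*q(545,475),60),onz(W1,*q(786,503),60); print("pin",k1,k2,(k1+k2)/2,ang(k2-k1)-90)
f=onz(W1,*q(667,378),8);print("foot mid",f)
E
```

```text
front [ 464.00302749 -290.84671528   16.        ] [434.88823895 -84.73768785  16.        ] 208.1552355877885 8.040000000000006
yaw 7.390000000000001
yaw 8.0
yaw 7.709999999999994
yaw 8.86
lid side 6.88
knob [ 459.41722485 -164.77878674   77.        ] (array([ 459.32690968, -164.66001378,   77.43232281]), np.float64(0.04162088664662521))
handle [ 561.38378561 -243.41214694  103.        ] [ 532.48314446 -248.43305751   92.        ] [ 590.05087775 -239.49278273  112.        ]
((316.9735412597656, 257.56364822387695), (52.05686950683594, 53.307579040527344)) ((333.71979331970215, 286.69219970703125), (20.725143432617188, 27.674806594848633)) ((248.01117038726807, 176.50815200805664), (14.600770950317383, 19.13966941833496))
ring (array([528.26191875, 174.11024816,  91.83086967]), np.float64(2.619602590161477)) (array([530.04775133, 174.01022711,  87.22135129]), np.float64(3.136936781549254)) [528.46440071 173.37086883  94.        ]
pin [543.9103252  141.61309442  60.        ] [544.12064956 207.85680647  60.        ] [544.01548738 174.73495045  60.        ] -0.18000000000000682
foot mid [532.01599669 172.7796243    8.        ]
```

```bash
python3 - <<'E'
from h import *
p,r,s=state(); print(p,s["grip_width"])
go([560.5,-244.3,150],down(7.7)); go([560.5,-244.3,86],down(7.7))
E
```

```text
[442.42469042 -56.15218205 240.72692208] 0.4032425687518675
cm [-9.49, -20.09, 9.06] deg [0.0, -0.0, -0.9]
cm [-9.49, -20.09, 15.46] deg [0.0, -0.0, -0.9]
```

Call:
step_arm(
  increments=[
    [[-2.5,-5.2,0],[0,0,-0.9],42],
    [[-5,-10.5,1],[0,0,-0.9],42],
    [[-7.5,-16,3],[0,0,-0.9],42],
    [[-9.5,-20,6],[0,0,-0.9],42],
    [[-9.5,-20.1,9],[0,0,-0.9],42],
    [[-9.5,-20.1,9],[0,0,-0.9],42],
  ],
)

```text
time_s: 2.72
eef_pos: [561.1, -240.9, 148.7]
ee_rot: [-0.002, -0.07, 0.998, 0.002]
force: [0.0, 0.2, 0.4]
grip_width: 0.419
grip_force: 0.0
```

```bash
python3 - <<'E'
from h import *
W=ctrl.capture("wrist"); p,r,s=state(); print(p,s["grip_width"])
cv2.imwrite("pics/w3.png",W["img"][:,:,::-1])
h=cv2.cvtColor(W["img"],cv2.COLOR_RGB2HSV); m=((h[...,0]<6)|(h[...,0]>174))&(h[...,1]>150)&(h[...,2]>90)
m[:150]=0
ys,xs=np.nonzero(m); P=np.c_[xs,ys].astype(float)
k=(xs>200)&(xs<440); P=P[k]; mu=P.mean(0); print(mu,P.min(0),P.max(0),len(P),np.linalg.svd(P-mu,full_matrices=False)[2][0])
print(onz(W,*mu,104),r.inv().apply(onz(W,*mu,104)-p)); go([560.5,-244.3,86],down(7.7))
E
```

```text
[ 561.73349599 -241.38012467  150.97011636] 0.41843235417837016
[317.97844496 206.83756736] [304. 156.] [333. 254.] 2598 [0.00832189 0.99996537]
[ 560.64756224 -244.45730916  104.        ] [ 1.46705141 -2.93999651 46.96854616]
cm [0.16, -0.28, 6.5] deg [0.1, -0.0, 0.3]
```

View pics/w3.png

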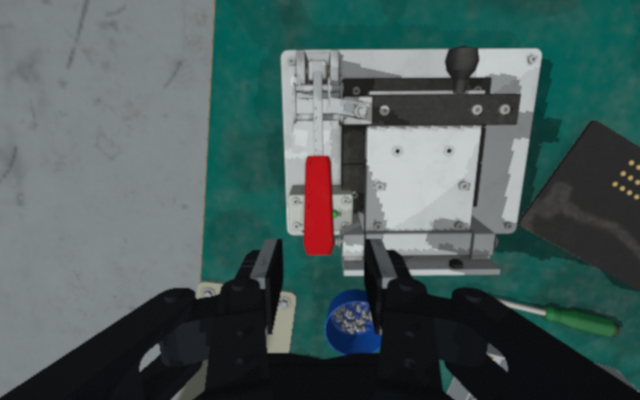

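Handle at (318,157-254), upright in the picture, so the yaw fits; rail end at (345,240) is close behind, so I grip 8 mm nearer the hinge.

```bash
python3 - <<'E'
from h import *
go([552.6,-245.4,84],down(7.7)); print(state()[0])
H=np.array([477.9,-255.5,67]);c=np.array([np.cos(np.radians(7.7)),np.sin(np.radians(7.7)),0])
P=[]
for a in np.radians(np.linspace(67.7,-20,9)):
    P.append(H+82*(np.sin(a)*c+np.cos(a)*np.array([0,0,1])))
P=np.array(P)-P[0]; r=down(7.7); print(np.round(r.inv().apply(P)/10,2))
E
```

```text
cm [0.96, -0.28, 6.7] deg [0.1, -0.0, 0.3]
[ 561.73349599 -241.38012467  150.97011636]
[[ 0.    0.    0.  ]
 [ 0.73 -0.   -1.39]
 [ 1.71 -0.   -2.61]
 [ 2.91 -0.   -3.62]
 [ 4.27 -0.   -4.39]
 [ 5.76 -0.   -4.88]
 [ 7.31  0.   -5.08]
 [ 8.87 -0.   -4.99]
 [10.39  0.   -4.59]]
```

Call:
step_arm(
  increments=[
    [[0.9,-0.3,2],[0,0,0.3],36],
    [[0.9,-0.3,4],[0,0,0.3],36],
    [[0.9,-0.3,6],[0,0,0.3],36],
    [[0.9,-0.3,6.7],[0,0,0.3],36],
    [[0.9,-0.3,6.7],[0,0,0.3],36],
    [[0.9,-0.3,6.7],[0,0,0.3],12],
    [[0.9,-0.3,6.7],[0,0,0.3],5],
    [[0.9,-0.3,6.7],[0,0,0.3],5],
  ],
  squeeze=35,
)

```text
time_s: 3.78
eef_pos: [553.3, -247.3, 84.6]
ee_rot: [0.001, -0.066, 0.998, -0.0]
force: [1.0, 1.2, 2.4]
grip_width: 0.049
grip_force: 1.3
```

```bash
python3 - <<'E'
from h import *
p,r,s=state(); print(p,s["grip_width"],s["force"])
W=ctrl.capture("wrist");S=ctrl.capture("scene");D=ctrl.capture("side")
M=np.zeros((600,800,3),np.uint8)
M[:300,:480]=cv2.resize(W["img"][:,:,::-1],(480,300))
M[:300,480:800]=cv2.resize(D["img"][120:195,280:360,::-1],(320,300),interpolation=cv2.INTER_CUBIC)
M[300:,:400]=cv2.resize(S["img"][200:300,330:430,::-1],(400,300),interpolation=cv2.INTER_CUBIC)
cv2.imwrite("pics/c4.png",M)
E
```

```text
[ 553.34351105 -247.27229466   84.59680045] 0.04940247768348185 [0.95098141 1.24586818 2.4397087 ]
```

View pics/c4.png

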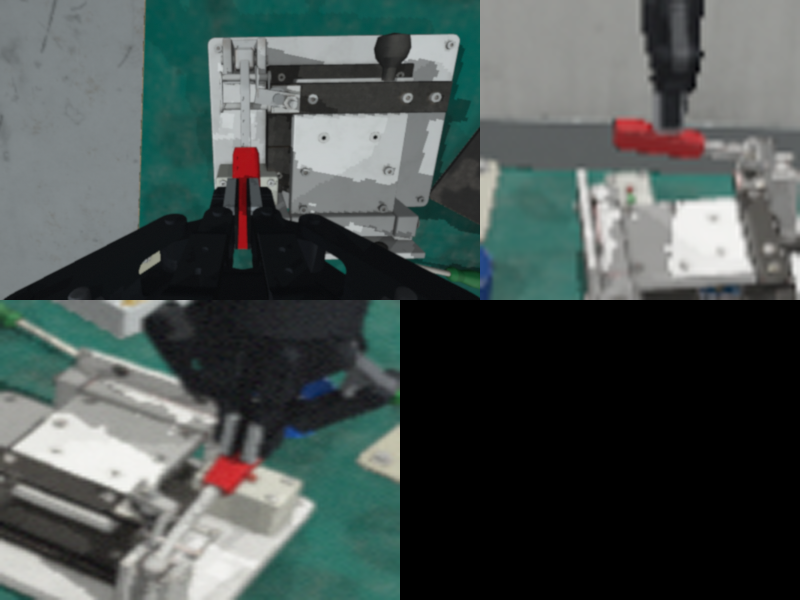

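The fingers seem to have closed only at the top of the handle (tip near side pixel (327.5,152), scene (389,239)). I compare that with the reported TCP.

```bash
python3 - <<'E'
from h import *
p,r,s=state(); W=ctrl.capture("wrist");S=ctrl.capture("scene");D=ctrl.capture("side")
print("proj tcp",proj(S,p),proj(D,p),proj(W,p))
for z in(90,97,105): print(z,proj(S,[p[0],p[1],z]),proj(D,[p[0],p[1],z]))
def red(c,b):
    x0,x1,y0,y1=b
    h=cv2.cvtColor(c["img"],cv2.COLOR_RGB2HSV); m=((h[...,0]<6)|(h[...,0]>174))&(h[...,1]>150)&(h[...,2]>90)
    k=np.zeros_like(m); k[y0:y1,x0:x1]=1; ys,xs=np.nonzero(m&k); return xs.min(),xs.max(),ys.min(),ys.max(),xs.mean(),ys.mean(),len(xs)
print(red(D,(305,345,140,170)),red(S,(370,410,230,280)))
print(s["joints"],s["tau"],s["wrist_torque"])
E
```

```text
proj tcp [388.85478714 257.66526325] [326.33588603 158.56859122] [323.71344555 234.39314535]
90 [389.21080405 255.74760691] [326.36868426 156.83869844]
97 [389.65338504 253.36368015] [326.40937143 154.69271554]
105 [390.16538314 250.60584369] [326.45632197 152.21638096]
(np.int64(314), np.int64(335), np.int64(150), np.int64(158), np.float64(323.515873015873), np.float64(154.515873015873), 126) (np.int64(381), np.int64(392), np.int64(252), np.int64(263), np.float64(386.6265060240964), np.float64(257.3855421686747), 83)
[-6.13594437e-01  6.00111902e-01  1.39300784e+00  2.07626765e-04
  1.14733255e+00 -2.31728431e+00] [-7.53919110e-01 -4.99959147e+01 -2.26542449e+01 -3.48542249e-01
  1.00378704e-01  1.42300312e-03] [ 0.18251238 -0.22034546 -0.03704428]
```

Call:
step_arm(
  increments=[
    [[0,0,0],[0,0,0],36],
    [[0,0,0],[0,0,0],36],
    [[0,0,0],[0,0,0],36],
  ],
)

```text
time_s: 4.45
eef_pos: [552.7, -247.1, 83.5]
ee_rot: [-0.0, -0.066, 0.998, 0.0]
force: [0.5, 0.2, -0.4]
grip_width: 0.358
grip_force: 0.0
```

Call:
step_arm(
  increments=[
    [[0,0,0],[0,0,0],15],
    [[0,0,0],[0,0,0],15],
    [[0,0,0],[0,0,0],15],
  ],
  squeeze=30,
)

```text
time_s: 4.82
eef_pos: [552.9, -247.1, 83.9]
ee_rot: [-0.0, -0.066, 0.998, 0.0]
force: [-1.2, 1.2, 0.5]
grip_width: 0.149
grip_force: 0.7
```

```bash
python3 - <<'E'
from h import *
p,r,s=state(); print(p,s["grip_width"],s["grip_force"],s["force"])
W=ctrl.capture("wrist"); D=ctrl.capture("side")
M=np.zeros((600,800,3),np.uint8)
M[:,:500]=cv2.resize(W["img"][170:350,250:400,::-1],(500,600),interpolation=cv2.INTER_CUBIC)
M[:300,500:800]=cv2.resize(D["img"][130:180,300:350,::-1],(300,300),interpolation=cv2.INTER_CUBIC)
cv2.imwrite("pics/c5.png",M)
E
```

```text
[ 552.87501048 -247.11650538   83.9194251 ] 0.1490030776871893 0.7365853636292741 [-1.21150939  1.17975434  0.46658199]
```

View pics/c5.png

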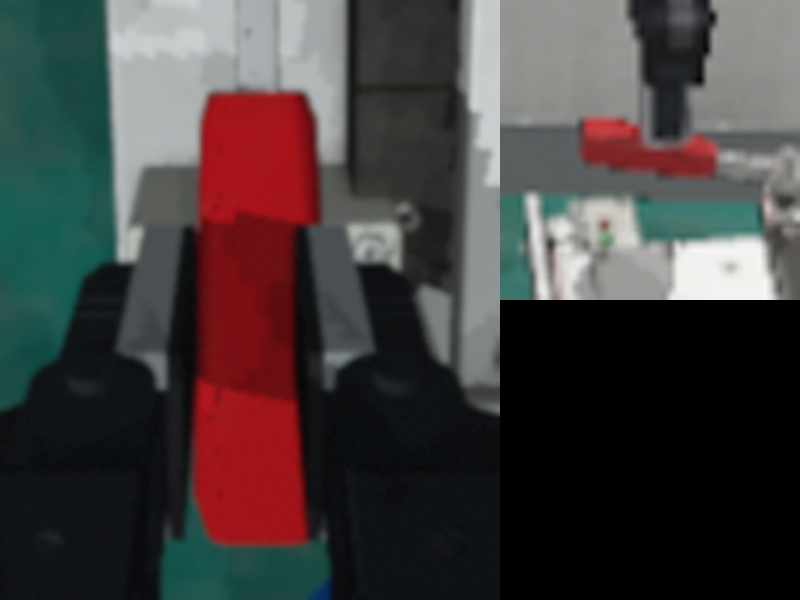

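The picture shows the handle between the fingers, but the side tile shows that the tips reach only its upper part: the fingers end well short of the reported TCP. I'll go deeper and test the pinch.

Call:
step_arm(
  increments=[
    [[0,0.2,0],[0,0,0],36],
    [[0,0.2,0],[0,0,0],36],
    [[0,0.2,0.7],[0,0,0],36],
    [[0,0.2,1.3],[0,0,0],36],
    [[0,0.2,1.3],[0,0,0],10],
    [[0,0.2,1.3],[0,0,0],5],
    [[0,0.2,1.3],[0,0,0],5],
  ],
  squeeze=30,
)

```text
time_s: 5.8
eef_pos: [552.1, -245.1, 70.3]
ee_rot: [-0.001, -0.066, 0.998, 0.0]
force: [-2.0, 0.3, -6.0]
grip_width: 0.202
grip_force: 30.4
```

Gripped at 17 mm with 30 N. Swing the lever up along its arc.

Call:
step_arm(
  increments=[
    [[0.7,0,-1.4],[0,0,0],5],
    [[1.7,0,-2.6],[0,0,0],5],
    [[2.9,0,-3.6],[0,0,0],5],
    [[4.3,0,-4.4],[0,0,0],5],
    [[5.8,0,-4.9],[0,0,0],5],
    [[7.3,0,-5.1],[0,0,0],5],
    [[8.9,0,-5.0],[0,0,0],5],
    [[9.9,0,-4.75],[0,0,0],5],
  ],
)

```text
time_s: 6.8
eef_pos: [455.8, -259.4, 122.5]
ee_rot: [0.004, -0.066, 0.998, -0.002]
force: [-3.2, 2.3, 11.4]
grip_width: 0.158
grip_force: 19.5
```

```bash
cat > red.py <<'E'
from h import *
p,r,s=state(); print(p,s["force"],s["grip_width"],s["grip_force"],s["time_s"])
S,D=ctrl.capture("scene"),ctrl.capture("side")
def red(c,b):
    x0,x1,y0,y1=b
    h=cv2.cvtColor(c["img"],cv2.COLOR_RGB2HSV); m=((h[...,0]<6)|(h[...,0]>174))&(h[...,1]>150)&(h[...,2]>90)
    k=np.zeros_like(m); k[y0:y1,x0:x1]=1; ys,xs=np.nonzero(m&k); return xs.min(),xs.max(),ys.min(),ys.max(),xs.mean(),ys.mean(),len(xs)
for c,b in((S,(330,420,200,285)),(D,(300,375,120,175))):
    print(np.round(red(c,b),1))
H=np.array([477.9,-255.5,67]);cc=np.array([np.cos(np.radians(7.7)),np.sin(np.radians(7.7)),0])
for a in(-17,0): print(a,[(proj(S,q),proj(D,q)) for q in[H+R*(np.sin(np.radians(a))*cc+np.cos(np.radians(a))*np.array([0,0,1])) for R in(58,90,121)]])
E
python3 red.py
```

```text
[ 455.84686198 -259.35304435  122.54746308] [-3.16470886  2.32625609 11.41786739] 0.15798326581975194 19.492649660205643 6.8
[367.  370.  250.  269.  368.4 259.3  39. ]
[355.  360.  124.  145.  357.9 135.4  98. ]
-17 [(array([366.82094201, 273.50009278]), array([361.16302167, 145.56923239])), (array([365.72963473, 265.39762997]), array([365.57371268, 135.51941547])), (array([364.59198866, 256.9511226 ]), array([370.0133789 , 125.40357815]))]
0 [(array([371.55618233, 266.83015342]), array([354.9536794 , 145.04890254])), (array([373.31406439, 254.91358282]), array([355.75498518, 134.64542457])), (array([375.11753728, 242.68795486]), array([356.56448592, 124.13555001]))]
```

The handle slipped in the pinch and stands near vertical, short of the stop. I'll go behind it with closed fingers and push it forward.

Call:
step_arm(
  increments=[
    [[0,0,-0.3],[0,0,0],45],
    [[0,0,-0.6],[0,0,0],45],
    [[-2,0,-1.2],[0,0,0],45],
    [[-4.5,0,-1.2],[0,0,0],45],
    [[-6.4,0,-1.2],[0,0,0],45],
    [[-6.4,0,-1.2],[0,0,0],10],
    [[-6.4,0,-1.2],[0,0,0],0],
    [[-6.4,0,-1.2],[0,0,0],0],
  ],
)

```text
time_s: 7.9
eef_pos: [517.5, -250.0, 130.5]
ee_rot: [-0.0, -0.066, 0.998, 0.0]
force: [-0.2, -0.4, -0.7]
grip_width: 0.002
grip_force: 0.0
```

```bash
python3 red.py
```

```text
[ 517.45300714 -250.01287767  130.53026353] [-0.1681618  -0.36696787 -0.70082774] 0.0020171622399062 0.0 7.9
[367.  380.  243.  272.  373.2 257.3 280. ]
[355.  360.  127.  145.  357.9 135.6  95. ]
-17 [(array([366.82094201, 273.50009278]), array([361.16302167, 145.56923239])), (array([365.72963473, 265.39762997]), array([365.57371268, 135.51941547])), (array([364.59198866, 256.9511226 ]), array([370.0133789 , 125.40357815]))]
0 [(array([371.55618233, 266.83015342]), array([354.9536794 , 145.04890254])), (array([373.31406439, 254.91358282]), array([355.75498518, 134.64542457])), (array([375.11753728, 242.68795486]), array([356.56448592, 124.13555001]))]
```

Call:
step_arm(
  increments=[
    [[1.5,0,0],[0,0,0],0],
    [[2.5,0,0],[0,0,0],0],
    [[3.2,0,0],[0,0,0],0],
    [[3.8,0,0],[0,0,0],0],
    [[4.2,0,0],[0,0,0],0],
    [[4.5,0,0],[0,0,0],0],
    [[4.5,0,0],[0,0,0],0],
  ],
)

```text
time_s: 8.88
eef_pos: [473.1, -255.8, 130.3]
ee_rot: [-0.0, -0.066, 0.998, 0.0]
force: [1.2, -0.3, -1.2]
grip_width: -0.004
grip_force: 0.3
```

```bash
python3 red.py|head -3
```

```text
[ 473.08045728 -255.76825218  130.34734177] [ 1.24983224 -0.2687959  -1.19682799] -0.004401017352449223 0.3226622506554122 8.875
[362.  374.  252.  278.  367.8 264.8 251. ]
[361.  369.  127.  146.  365.1 136.4 100. ]
```

Call:
step_arm(
  increments=[
    [[0.4,0,0],[0,0,0],0],
    [[0.8,0,0],[0,0,0],0],
    [[0.8,0,0],[0,0,0],0],
  ],
)

```text
time_s: 9.35
eef_pos: [469.4, -256.3, 130.5]
ee_rot: [0.005, -0.066, 0.998, -0.0]
force: [26.4, 2.6, -12.4]
grip_width: 0.002
grip_force: 12.8
```

```bash
python3 red.py|head -3
```

```text
[ 469.39136209 -256.33425695  130.50856089] [ 26.44694364   2.58844786 -12.42909595] 0.0015812164673250546 12.752551719895564 9.35
[361.  373.  254.  279.  366.8 266.2 248. ]
[362.  371.  127.  146.  366.3 136.4 101. ]
```

Lever is on its stop (26 N, red positions match -17°). Back off; then I'll calibrate the real fingertip height by touching the bare bench gently.

Call:
step_arm(
  increments=[
    [[-2,0,0],[0,0,0],0],
    [[-3.5,0,-2],[0,0,0],0],
    [[-3.5,0,-6],[0,0,0],22],
    [[-3.5,0,-9],[0,0,0],22],
    [[-3.5,0,-9],[0,0,0],22],
  ],
)

```text
time_s: 10.07
eef_pos: [500.5, -252.8, 222.5]
ee_rot: [0.001, -0.066, 0.998, -0.001]
force: [-0.1, -0.4, -0.2]
grip_width: 0.221
grip_force: 0.0
```

```bash
python3 red.py|head -3; python3 - <<'E'
from h import *
import pickle
W=pickle.load(open("w2.pkl","rb"));t=lambda x,y:(x/2-.25,60+y/2-.25)
print("driver",onz(W,*t(350,43),5),onz(W,*t(665,72),10)," mat",onz(W,*t(710,268),0))
h=cv2.cvtColor(W["img"],cv2.COLOR_RGB2HSV); g=((abs(h[...,0].astype(int)-83)<12)&(h[...,1]>100)).astype(np.uint8)
dt=cv2.distanceTransform(g,cv2.DIST_L2,5)
for q in[(400,-50,0),(400,-100,0),(420,-50,0),(410,-30,0),(400,-20,0),(480,-60,0)]: u,v=proj(W,q); print(q,u,v,dt[int(v),int(u)]/0.86)
go([405,-55,120],down(7.7))
E
```

```text
[ 500.45581764 -252.80996697  222.52992026] [-0.06223003 -0.3748088  -0.15030666] 0.2210319444054498 0.0 10.075
[361.  373.  255.  278.  366.8 266.3 241. ]
[362.  371.  126.  146.  366.  135.9 114. ]
driver [ 377.26577306 -230.55063412    5.        ] [372.03654934 -56.74162104  10.        ]  mat [482.24816221 -15.05673507   0.        ]
(400, -50, 0) 334.81008203729635 121.66325080168353 17.88174
(400, -100, 0) 291.41368252003025 116.38829614552417 13.706511
(420, -50, 0) 332.6221036325208 139.0781807354095 37.64918
(410, -30, 0) 350.8589276609069 132.49918870433027 38.81918
(400, -20, 0) 360.6837682692747 124.80827027748309 26.973139
(480, -60, 0) 318.1721609130039 187.72488427210567 17.44186
cm [6.76, 20.79, 10.0] deg [0.0, -0.1, -0.1]
```

Call:
step_arm(
  increments=[
    [[1,5.5,0],[0,0,0],22],
    [[2,11,0],[0,0,0],22],
    [[3,16.5,4],[0,0,0],22],
    [[3.9,22,9],[0,0,0],22],
    [[3.9,22,14],[0,0,0],22],
    [[3.9,22,18.5],[0,0,0],22],
    [[3.9,22,20.2],[0,0,0],22],
    [[3.9,22,20.2],[0,0,0],22],
  ],
)

```text
time_s: 11.18
eef_pos: [430.8, -38.9, 16.9]
ee_rot: [-0.002, -0.066, 0.998, 0.001]
force: [0.2, -1.1, 0.0]
grip_width: 0.219
grip_force: 0.0
```

Call:
step_arm(
  increments=[
    [[0,0,0.6],[0,0,0],22],
    [[0,0,1.2],[0,0,0],22],
  ],
)

```text
time_s: 11.42
eef_pos: [432.6, -39.5, 6.6]
ee_rot: [0.001, -0.066, 0.998, -0.0]
force: [-0.7, 0.8, -0.5]
grip_width: 0.223
grip_force: 0.0
```

Call:
step_arm(
  increments=[
    [[0,0,0.3],[0,0,0],22],
    [[0,0,0.5],[0,0,0],22],
    [[0,0,0.5],[0,0,0],22],
  ],
)

```text
time_s: 11.8
eef_pos: [432.3, -39.3, 1.4]
ee_rot: [-0.0, -0.066, 0.998, 0.0]
force: [0.6, 0.3, -0.6]
grip_width: 0.223
grip_force: 0.0
```

Call:
step_arm(
  increments=[
    [[0,0,0.3],[0,0,0],22],
    [[0,0,0.5],[0,0,0],22],
    [[0,0,0.5],[0,0,0],22],
  ],
)

```text
time_s: 12.18
eef_pos: [432.2, -39.3, -3.8]
ee_rot: [-0.0, -0.066, 0.998, 0.0]
force: [0.4, 0.7, 0.2]
grip_width: 0.217
grip_force: 0.0
```

Call:
step_arm(
  increments=[
    [[0,0,0.3],[0,0,0],22],
    [[0,0,0.6],[0,0,0],22],
    [[0,0,0.6],[0,0,0],22],
  ],
)

```text
time_s: 12.55
eef_pos: [432.2, -39.3, -9.8]
ee_rot: [-0.0, -0.066, 0.998, 0.0]
force: [0.1, 0.1, 0.3]
grip_width: 0.22
grip_force: 0.0
```

Call:
step_arm(
  increments=[
    [[0,0,0.3],[0,0,0],22],
    [[0,0,0.4],[0,0,0],22],
    [[0,0,0.4],[0,0,0],22],
  ],
)

```text
time_s: 12.92
eef_pos: [432.3, -39.3, -13.7]
ee_rot: [-0.0, -0.066, 0.998, 0.0]
force: [0.2, 0.1, -0.5]
grip_width: 0.223
grip_force: 0.0
```

Call:
step_arm(
  increments=[
    [[0,0,0.2],[0,0,0],22],
    [[0,0,0.4],[0,0,0],22],
    [[0,0,0.4],[0,0,0],22],
  ],
)

```text
time_s: 13.3
eef_pos: [432.2, -39.3, -17.8]
ee_rot: [-0.0, -0.066, 0.998, 0.0]
force: [0.6, 0.3, -0.2]
grip_width: 0.228
grip_force: 0.0
```

Call:
step_arm(
  increments=[
    [[0,0,0.2],[0,0,0],22],
    [[0,0,0.3],[0,0,0],22],
    [[0,0,0.3],[0,0,0],22],
  ],
)

```text
time_s: 13.68
eef_pos: [432.3, -39.3, -20.7]
ee_rot: [-0.0, -0.066, 0.998, 0.0]
force: [0.4, 0.4, -0.6]
grip_width: 0.222
grip_force: 0.0
```

Call:
step_arm(
  increments=[
    [[0,0,0.2],[0,0,0],22],
    [[0,0,0.3],[0,0,0],22],
    [[0,0,0.3],[0,0,0],22],
  ],
)

```text
time_s: 14.05
eef_pos: [432.3, -39.3, -23.7]
ee_rot: [-0.0, -0.066, 0.998, 0.0]
force: [-1.0, -0.4, -0.3]
grip_width: 0.223
grip_force: 0.0
```

Call:
step_arm(
  increments=[
    [[0,0,0.2],[0,0,0],22],
    [[0,0,0.3],[0,0,0],22],
    [[0,0,0.3],[0,0,0],22],
  ],
)

```text
time_s: 14.42
eef_pos: [432.5, -39.4, -25.3]
ee_rot: [0.0, -0.067, 0.998, -0.0]
force: [-7.2, 1.4, 25.0]
grip_width: 0.221
grip_force: 12.7
```

Contact at TCP z ≈ -25: the fingertips really end 25 mm behind the reported TCP. I use that from here. Now to the lid knob.

Call:
step_arm(
  increments=[
    [[0,0,-5],[0,0,0],45],
    [[0,0,-10],[0,0,0],45],
    [[-0.2,-3,-14],[0,0,0],45],
    [[-0.5,-8,-14],[0,0,0],45],
    [[-0.8,-12.8,-13],[0,0,0],45],
    [[-0.8,-12.8,-10.5],[0,0,0],45],
    [[-0.8,-12.8,-10.5],[0,0,0],45],
  ],
)

```text
time_s: 15.3
eef_pos: [456.2, -164.8, 77.0]
ee_rot: [-0.002, -0.066, 0.998, 0.001]
force: [-0.0, -0.4, 0.3]
grip_width: 0.451
grip_force: 0.0
```

```bash
python3 - <<'E'
from h import *
W=ctrl.capture("wrist"); p,r,s=state(); print(p,s["time_s"],s["grip_width"])
print("knob at",proj(W,(459.4,-164.7,77)),"tips",proj(W,p-np.array([0,0,-25])))
cv2.imwrite("pics/w6.png",W["img"][:,:,::-1]); go([457.5,-165,43],down(7.7))
g=W["img"][150:300,230:420].max(2); print(g.shape)
E
```

```text
[ 456.88931261 -164.84371281   78.21708999] 15.35 0.4489267186836835
knob at [323.07388403 240.07347807] tips [323.64932737 257.90070685]
cm [-0.06, -0.03, 3.52] deg [0.1, -0.1, -0.1]
(150, 190)
```

View pics/w6.png

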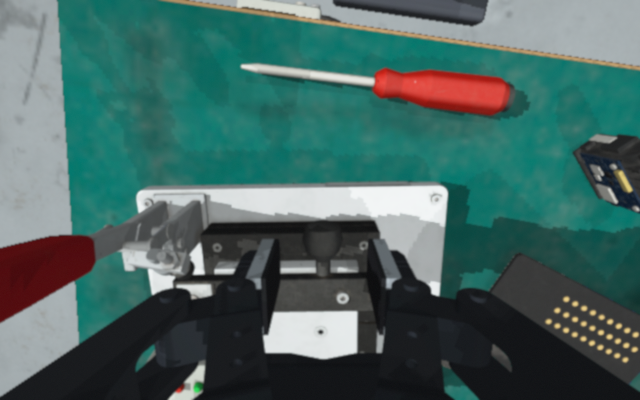

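Knob at (322,238), where predicted and centred between the fingers; the lever stands clear at left. Descend and pinch.

Call:
step_arm(
  increments=[
    [[0,0,1.5],[0,0,0],45],
    [[0,0,3],[0,0,0],45],
    [[0,0,3.5],[0,0,0],45],
    [[0,0,3.5],[0,0,0],45],
    [[0,0,3.5],[0,0,0],20],
    [[0,0,3.5],[0,0,0],10],
    [[0,0,3.5],[0,0,0],10],
  ],
  squeeze=30,
)

```text
time_s: 16.23
eef_pos: [457.4, -165.2, 43.8]
ee_rot: [0.0, -0.066, 0.998, -0.0]
force: [-0.3, 1.8, 4.1]
grip_width: 0.211
grip_force: 29.4
```

```bash
python3 - <<'E'
from h import *
p,r,s=state(); print(p,s["grip_width"],s["grip_force"],s["force"])
c=np.array([np.cos(np.radians(7.7)),np.sin(np.radians(7.7)),0]);z=np.array([0,0,1]);g=34
r0=down(7.7)
for th,f in zip(range(0,106,7),np.linspace(0,45,16)):
    a=np.radians(2.2+th); k=130*(-np.cos(a)*c+np.sin(a)*z)-130*(-np.cos(np.radians(2.2))*c+np.sin(np.radians(2.2))*z)
    rr=Ro.from_rotvec(np.radians([0,-f,0]))
    t=r0.inv().apply(k)+g*(rr.apply([0,0,1])-np.array([0,0,1]))
    print(th,round(f),np.round(t/10,2))
E
```

```text
[ 457.431848   -165.17656202   43.79908344] 0.2112753289417484 29.36694597126916 [-0.27632039  1.81485986  4.09911284]
0 0 [0. 0. 0.]
7 3 [-0.34 -0.   -1.58]
14 6 [-0.86 -0.   -3.15]
21 9 [-1.57 -0.   -4.66]
28 12 [-2.46 -0.   -6.11]
35 15 [-3.52 -0.   -7.48]
42 18 [-4.72 -0.   -8.73]
49 21 [-6.06 -0.   -9.86]
56 24 [ -7.52  -0.   -10.84]
63 27 [ -9.08  -0.   -11.67]
70 30 [-10.72  -0.   -12.33]
77 33 [-12.41  -0.   -12.82]
84 36 [-14.13  -0.   -13.12]
91 39 [-15.86  -0.   -13.24]
98 42 [-17.57  -0.   -13.17]
105 45 [-19.24  -0.   -12.92]
```

Call:
step_arm(
  increments=[
    [[-0.35,0,-1.6],[0,-3,0],10],
    [[-0.85,0,-3.15],[0,-6,0],10],
    [[-1.55,0,-4.65],[0,-9,0],10],
    [[-2.45,0,-6.1],[0,-12,0],10],
    [[-3.5,0,-7.5],[0,-15,0],10],
    [[-4.7,0,-8.75],[0,-18,0],10],
    [[-6.05,0,-9.85],[0,-21,0],10],
    [[-7.5,0,-10.85],[0,-24,0],10],
  ],
  squeeze=40,
)

```text
time_s: 17.23
eef_pos: [531.1, -154.4, 151.3]
ee_rot: [0.207, -0.065, 0.976, 0.015]
force: [4.4, 2.7, -10.8]
grip_width: 0.204
grip_force: 39.3
```

```bash
python3 - <<'E'
from h import *
p,r,s=state(); print(p,s["grip_width"],s["grip_force"],s["force"],r.as_matrix()[:,2])
c=np.array([np.cos(np.radians(7.7)),np.sin(np.radians(7.7)),0]);z=np.array([0,0,1]);g=34
r0=down(7.7); T=[]
for th,f in zip(range(56,110,7),np.linspace(24,45,8)):
    a=np.radians(2.2+th); k=130*(-np.cos(a)*c+np.sin(a)*z)
    T.append((th,f,r0.inv().apply(k)+g*Ro.from_rotvec(np.radians([0,-f,0])).apply([0,0,1])))
b=Ro.from_rotvec(np.radians([0,-24,0]))
for t in T: print(t[0],t[1]-24,np.round(b.inv().apply(t[2]-T[0][2])/10,2))
E
```

```text
[ 531.08228815 -154.44637137  151.27789775] 0.20391854498281595 39.32846194853482 [  4.38879057   2.68955521 -10.75645988] [ 0.40227006  0.05585134 -0.91381586]
56 0.0 [0. 0. 0.]
63 3.0 [-1.76 -0.   -0.12]
70 6.0 [-3.52 -0.   -0.06]
77 9.0 [-5.26 -0.    0.18]
84 12.0 [-6.96 -0.    0.61]
91 15.0 [-8.59 -0.    1.2 ]
98 18.0 [-10.12  -0.     1.96]
105 21.0 [-11.55  -0.     2.87]
```

Call:
step_arm(
  increments=[
    [[-1.75,0,-0.1],[0,-3,0],10],
    [[-3.5,0,-0.05],[0,-6,0],10],
    [[-5.25,0,0.2],[0,-9,0],10],
    [[-6.95,0,0.6],[0,-12,0],10],
    [[-8.6,0,1.2],[0,-15,0],10],
    [[-9.8,0,1.8],[0,-17,0],10],
    [[-10.7,0,2.3],[0,-19,0],10],
    [[-10.7,0,2.3],[0,-19,0],10],
  ],
)

```text
time_s: 18.23
eef_pos: [638.8, -138.6, 174.8]
ee_rot: [0.357, -0.059, 0.932, 0.024]
force: [-4.5, -5.2, -18.8]
grip_width: 0.207
grip_force: 41.9
```

```bash
python3 - <<'E'
from h import *
p,r,s=state(); print(p,s["grip_width"],s["grip_force"],s["force"],s["wrist_torque"],s["time_s"]); zt=r.as_matrix()[:,2]
for g in(30,34): k=p-g*zt; d=k-np.array([588.1,-147.3,72]); a=np.degrees(np.arctan2(d[2],-(d[0]*.991+d[1]*.134))); print(k,np.linalg.norm(d),a-2.2)
E
```

```text
[ 638.75853361 -138.6484257   174.83516962] 0.20726748192078095 41.927399778793415 [ -4.52146312  -5.20104058 -18.79644956] [-0.92986827  2.73783939 -0.51829481] 18.225
[ 618.90339606 -141.27517946  197.17064986] 129.04588044044704 101.85383186873914
[ 616.25604438 -141.62541329  200.1487139 ] 131.32804971859986 100.40783639452879
```

Knob computes to 100–102° of lid angle: on its stop. Release and retreat, then hover over the nest.

Call:
step_arm(
  increments=[
    [[0,0,0],[0,0,0],50],
    [[0,0,0],[0,0,0],50],
    [[0,0,-2],[0,0,0],50],
    [[0,0,-5],[0,0,0],50],
    [[0,0,-9],[0,0,0],40],
    [[0,0,-9],[0,0,0],40],
  ],
)

```text
time_s: 18.98
eef_pos: [581.3, -147.4, 249.3]
ee_rot: [0.363, -0.059, 0.93, 0.021]
force: [0.6, -0.2, 0.6]
grip_width: 0.394
grip_force: 0.0
```

```bash
python3 - <<'E'
from h import *
p,r,s=state(); print(p,s["time_s"])
# jig centre: knob at jig x=?, use front edge mid & hinge
c=np.array([np.cos(np.radians(7.7)),np.sin(np.radians(7.7)),0]);n=np.array([-c[1],c[0],0])
m=(np.array([464,-290.8,16])+np.array([434.9,-84.7,16]))/2; print("centre from front edge",m+c*77.5)
import pickle
W=pickle.load(open("w2.pkl","rb"));t=lambda x,y:(x/2-.25,60+y/2-.25)
for q in[(515,226),(318,232)]: print("nest edge",onz(W,*t(*q),46))
go([440,-175,190],down(7.7))
E
```

```text
[ 581.25854789 -147.43552944  249.34812064] 18.975
centre from front edge [ 526.25119798 -177.36607063   16.        ]
nest edge [ 459.51830311 -126.68705972   46.        ]
nest edge [ 475.13951637 -230.34277203   46.        ]
cm [14.59, -0.94, -5.35] deg [-0.4, 42.6, -0.4]
```

```bash
python3 - <<'E'
from h import *
go([480,-178,140],down(7.7))
E
```

```text
cm [15.08, -1.72, 0.99] deg [-0.4, 42.6, -0.4]
```

Call:
step_arm(
  increments=[
    [[3,-0.3,0],[0,8,0],60],
    [[6,-0.6,0.2],[0,16,0],60],
    [[9,-1,0.4],[0,24,0],60],
    [[12,-1.4,0.7],[0,32,0],60],
    [[15.1,-1.7,1],[-0.4,42.6,-0.4],60],
    [[15.1,-1.7,1],[-0.4,42.6,-0.4],60],
    [[15.1,-1.7,1],[-0.4,42.6,-0.4],60],
  ],
)

```text
time_s: 19.85
eef_pos: [480.0, -176.2, 137.2]
ee_rot: [-0.0, -0.068, 0.998, 0.003]
force: [-0.4, -0.1, 0.1]
grip_width: 0.602
grip_force: 0.0
```

```bash
python3 - <<'E'
from h import *
import pickle
W=ctrl.capture("wrist"); p,r,s=state(); print(p,r.as_matrix().round(3).tolist(),s["time_s"],s["grip_width"],s["dq"])
pickle.dump(W,open("w7.pkl","wb"))
u,v=proj(W,(526,-177,50)); print(u,v)
M=np.zeros((600,800,3),np.uint8)
u0,v0=int(u)-60,int(v)-60; print(u0,v0)
M[:,:600]=cv2.resize(W["img"][v0:v0+120,u0:u0+120,::-1],(600,600),interpolation=cv2.INTER_CUBIC)
S,D=ctrl.capture("scene"),ctrl.capture("side")
M[:240,600:]=cv2.resize(D["img"][130:226,300:380,::-1],(200,240),interpolation=cv2.INTER_CUBIC)
M[240:540,600:]=cv2.resize(W["img"][:,:,::-1],(200,125)).repeat(1,0)[:125] if 0 else cv2.resize(S["img"][190:325,310:400,::-1],(200,300),interpolation=cv2.INTER_CUBIC)
cv2.imwrite("pics/w7.png",M)
E
```

```text
[ 479.84513964 -176.43207751  137.52742303] [[-0.991, -0.136, -0.001], [-0.136, 0.991, 0.005], [0.0, 0.005, -1.0]] 19.9 0.602440392588628 [-0.00501319 -0.01090469 -0.00063348 -0.01118746  0.01059151  0.00726081]
313.98674463214024 246.2078234826795
253 186
```

View pics/w7.png

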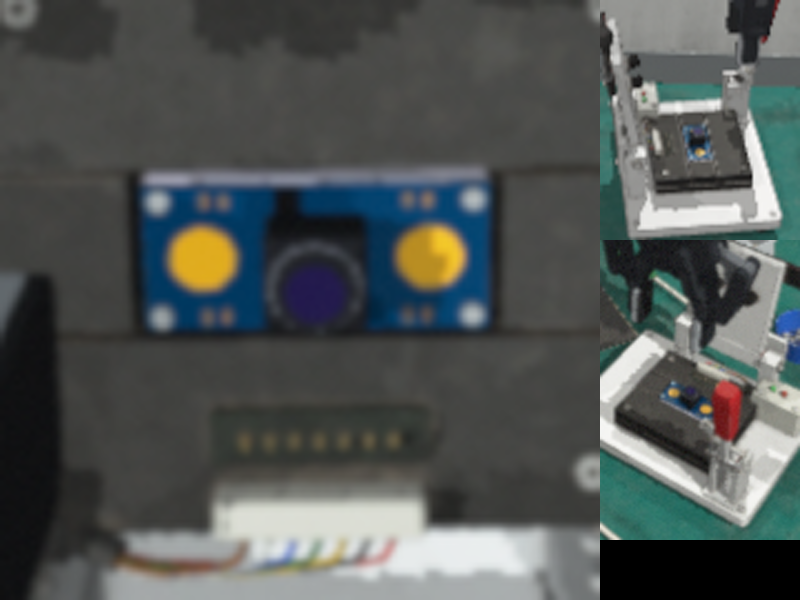

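Lid fully back, lever up; board in the nest: mounting holes at tile (157,203), (474,199), (160,319), (470,315), lens at (315,292).

```bash
python3 - <<'E'
from h import *
import pickle
W=pickle.load(open("w7.pkl","rb")); q=lambda x,y:(253+x/5-.4,186+y/5-.4)
P=np.array([onz(W,*q(*a),47) for a in[(157,203),(474,199),(160,319),(470,315)]]); print(P.mean(0))
ang=lambda v:round(np.degrees(np.arctan2(v[1],v[0])),2)
print(ang(P[1]-P[0])-90,ang(P[3]-P[2])-90,np.linalg.norm(P[1]-P[0]),np.linalg.norm(P[2]-P[0]))
C=np.array([onz(W,*q(*a),47) for a in[(140,178),(493,178),(140,330),(492,328)]]); print(C.mean(0),np.linalg.norm(C[1]-C[0]),np.linalg.norm(C[2]-C[0]))
print("lens",onz(W,*q(315,292),61))
D=np.array([onz(W,*q(*a),47) for a in[(203,259),(431,257)]]); print(D.mean(0),ang(D[1]-D[0])-90)
b=P.mean(0); go([b[0],b[1],60],down(7.7)); go([b[0],b[1],24.5],down(7.7))
E
```

```text
[ 519.72840014 -176.55073395   47.        ]
8.579999999999998 8.590000000000003 49.92011798849398 19.833143337646007
[ 518.83993839 -176.49978143   47.        ] 55.37226934481243 25.94007551621338
lens [ 519.16009426 -176.45260588   61.        ]
[ 519.42660133 -176.31066455   47.        ] 8.340000000000003
cm [-3.99, -0.57, 7.77] deg [0.2, -0.1, 0.1]
cm [-4.0, -0.58, 11.32] deg [0.2, -0.1, 0.1]
```

Call:
step_arm(
  increments=[
    [[-2,-0.3,2],[0.2,0,-0.5],33],
    [[-4,-0.55,4],[0.2,0,-0.5],33],
    [[-4,-0.55,7],[0.2,0,-0.5],33],
    [[-4,-0.55,9],[0.2,0,-0.5],33],
    [[-4,-0.55,9],[0.2,0,-0.5],33],
    [[-4,-0.55,9],[0.2,0,-0.5],33],
  ],
)

```text
time_s: 20.75
eef_pos: [519.8, -176.6, 48.1]
ee_rot: [-0.001, -0.072, 0.997, 0.0]
force: [-0.8, -0.7, 0.0]
grip_width: 0.328
grip_force: 0.0
```

```bash
python3 - <<'E'
from h import *
import pickle
W=ctrl.capture("wrist"); p,r,s=state(); print(p,s["time_s"],s["grip_width"])
h=cv2.cvtColor(W["img"],cv2.COLOR_RGB2HSV)
for n,m in(("yellow",(abs(h[...,0].astype(int)-22)<6)&(h[...,1]>150)&(h[...,2]>120)),("blue",(abs(h[...,0].astype(int)-105)<10)&(h[...,1]>150)&(h[...,2]>60)),("lens",(abs(h[...,0].astype(int)-128)<8)&(h[...,1]>120))):
    m=m.astype(np.uint8); m[:120]=0; k,l,st,ce=cv2.connectedComponentsWithStats(m)
    for i in range(1,k):
        if st[i,4]>60 and abs(ce[i][0]-320)<120: print(n,st[i].tolist(),ce[i].round(1),onz(W,*ce[i],61 if n=="lens" else 47).round(1))
go([519.4,-176.4,24],down(8.2))
E
```

```text
[ 519.85364387 -176.65976372   48.10843891] 20.8 0.3296097497568542
yellow [280, 224, 20, 18, 257] [289.5 231.9] [ 521.4 -194.3   47. ]
yellow [350, 224, 19, 17, 238] [358.7 231.6] [ 516.1 -158.8   47. ]
blue [271, 211, 41, 44, 822] [294.1 228.5] [ 519.3 -192.2   47. ]
blue [320, 211, 58, 43, 879] [351.  224.3] [ 512.7 -163.5   47. ]
lens [315, 235, 19, 18, 264] [324.2 243.9] [ 519.4 -176.5   61. ]
cm [0.04, 0.03, 2.41] deg [0.0, -0.1, 0.1]
```

Call:
step_arm(
  increments=[
    [[0.05,0,1],[0,0,-0.2],33],
    [[0.05,0,2],[0,0,-0.2],33],
    [[0.05,0,2.4],[0,0,-0.2],33],
    [[0.05,0,2.4],[0,0,-0.2],33],
    [[0.05,0,2.4],[0,0,-0.2],33],
  ],
)

```text
time_s: 21.42
eef_pos: [518.7, -176.3, 22.7]
ee_rot: [-0.002, -0.074, 0.997, 0.001]
force: [0.4, -1.7, -0.1]
grip_width: 0.329
grip_force: 0.0
```

Call:
step_arm(
  increments=[
    [[0,0,0],[0,0,0],18],
    [[0,0,0],[0,0,0],10],
    [[0,0,0],[0,0,0],10],
  ],
  squeeze=40,
)

```text
time_s: 21.8
eef_pos: [518.8, -176.4, 23.0]
ee_rot: [-0.002, -0.074, 0.997, 0.001]
force: [0.3, 0.7, 2.3]
grip_width: 0.169
grip_force: 39.7
```

Holder gripped (14–16 mm, 40 N). Lift out and carry over to hover above the ring light for a closer measurement.

Call:
step_arm(
  increments=[
    [[0,0,-1],[0,0,0],10],
    [[0,0,-2.5],[0,0,0],10],
    [[0,0,-5],[0,0,0],10],
    [[0,0,-8.5],[0,0,0],10],
    [[0,0,-12],[0,0,0],10],
    [[0,0,-16],[0,0,0],10],
    [[0,0,-18],[0,0,0],10],
  ],
)

```text
time_s: 22.68
eef_pos: [519.8, -176.7, 206.1]
ee_rot: [-0.0, -0.074, 0.997, -0.0]
force: [-0.5, -0.5, -1.1]
grip_width: 0.171
grip_force: 39.4
```

Call:
step_arm(
  increments=[
    [[-0.5,4,0],[0,0,1],10],
    [[-1.3,9,0],[0,0,3],10],
    [[-2.1,14,0],[0,0,4],10],
    [[-2.9,19,0],[0,0,6],10],
    [[-3.7,25,0],[0,0,7],10],
    [[-4.5,30,0],[0,0,8],10],
    [[-5.1,34.6,0],[0,0,8.5],10],
    [[-5.1,34.6,0],[0,0,8.5],10],
  ],
)

```text
time_s: 23.68
eef_pos: [518.1, 175.8, 204.0]
ee_rot: [-0.002, -0.002, 1.0, 0.001]
force: [0.1, -0.3, -1.1]
grip_width: 0.17
grip_force: 39.4
```

```bash
cat > w8.py <<'E'
from h import *
import pickle,sys
W=ctrl.capture("wrist"); p,r,s=state(); print(p,r.as_matrix().round(3).tolist(),s["time_s"],s["grip_width"],s["grip_force"],s["force"])
pickle.dump(W,open("w8.pkl","wb"))
print("ring pred",proj(W,(528.4,173.4,94)))
h=cv2.cvtColor(W["img"],cv2.COLOR_RGB2HSV)
R=r
for n,m in(("yellow",(abs(h[...,0].astype(int)-22)<6)&(h[...,1]>150)&(h[...,2]>120)),("lens",(abs(h[...,0].astype(int)-128)<8)&(h[...,1]>120)),("ring",W["img"].min(2)>150),("dark",W["img"].max(2)<60)):
    m=m.astype(np.uint8); m[:100]=0; k,l,st,ce=cv2.connectedComponentsWithStats(m)
    for i in range(1,k):
        if st[i,4]>30 and abs(ce[i][0]-320)<90 and ce[i][1]<300: print(n,st[i].tolist(),ce[i].round(1))
E
python3 w8.py
```

```text
[518.40841103 174.1966047  203.8589605 ] [[-1.0, -0.002, -0.003], [-0.002, 1.0, 0.001], [0.003, 0.001, -1.0]] 23.725 0.1741656598676128 39.44263279438019 [ 0.34689619  0.53163476 -1.17105081]
ring pred [320.29541232 196.0027062 ]
yellow [273, 246, 15, 7, 43] [279.9 247.9]
lens [312, 261, 23, 21, 376] [323.1 270.9]
ring [290, 164, 64, 58, 2392] [321.6 194.1]
dark [309, 181, 27, 27, 337] [321.8 194.1]
dark [282, 192, 7, 17, 117] [285.1 200. ]
dark [354, 193, 9, 19, 145] [358.1 202.1]
```

```bash
cat > m8.py <<'E'
from h import *
import pickle
W=pickle.load(open("w8.pkl","rb")); p=np.array([518.41,174.2,203.86]); r=down(0.1)
m=(W["img"].min(2)>140).astype(np.uint8); m[:150]=0; m[230:]=0
cn=max(cv2.findContours(m,cv2.RETR_EXTERNAL,cv2.CHAIN_APPROX_NONE)[0],key=cv2.contourArea)
e=cv2.fitEllipse(cv2.convexHull(cn)); print(e)
c=onz(W,*e[0],94); print("ring",c)
k1,k2=onz(W,285.1,200.0,60),onz(W,358.1,202.1,60); print("pin",k1,k2,(k1+k2)/2,np.degrees(np.arctan2(*(k2-k1)[1::-1]))-90)
k1,k2=onz(W,282,200.0,60),onz(W,362.5,202.1,60); print("ends",np.linalg.norm(k1-k2),(k1+k2)/2)
d=(k1+k2)/2-c; print("pin-ring",d)
# lens in tool
o,dd=ray(W,323.1,270.9); 
for zt in(-36,-38,-40):
    q=o+dd*((p[2]-zt)-o[2])/dd[2]; print(zt,r.inv().apply(q-p))
print("pred lens px",proj(W,p+r.apply([-0.4,0,-38])), "disc L",proj(W,p+r.apply([-0.4,-18,-24])))
E
python3 m8.py
```

```text
((511.3235778808594, 188.3648223876953), (95.47373962402344, 297.2288513183594), 87.65239715576172)
ring [521.06634502 330.59061838  94.        ]
pin [541.95082537 140.46043145  60.        ] [543.64409252 208.50482972  60.        ] [542.79745894 174.48263058  60.        ] -1.425496374109244
ends 75.05408394962576 [542.79436189 175.09249796  60.        ]
pin-ring [  21.72801687 -155.49812042  -34.        ]
-36 [ -1.75245357   1.26946543 -36.        ]
-38 [ -0.70160217   1.26272853 -38.        ]
-40 [  0.34924924   1.25599164 -40.        ]
pred lens px [320.04222009 270.22947113] disc L [280.35183926 255.40453483]
```

```bash
python3 w8.py; sed -i 's/m\[230:\]=0/m[230:]=0; m[:,:270]=0; m[:,375:]=0/; s/^p=.*//' m8.py; sed -i 's/; p=np.array.*/; p,r,_=state()/' m8.py; python3 m8.py
```

```text
[518.62895373 173.1784399  203.7308539 ] [[-1.0, -0.001, -0.003], [-0.001, 1.0, 0.001], [0.003, 0.001, -1.0]] 23.775 0.16742488991002782 39.443212151527405 [-0.0259556  -0.11315497 -0.18983381]
ring pred [322.37605591 195.73908288]
yellow [273, 246, 15, 7, 42] [280.  247.8]
lens [312, 261, 23, 21, 368] [323.1 270.9]
ring [292, 164, 64, 58, 2404] [323.7 193.9]
dark [311, 181, 27, 27, 331] [324.1 193.7]
dark [284, 192, 7, 17, 117] [287.1 200. ]
dark [356, 193, 9, 19, 141] [360.1 201.9]
((323.76806640625, 195.0220489501953), (63.3957633972168, 65.256103515625), 84.68946838378906)
ring [527.78063283 174.54810413  94.        ]
pin [542.13162053 138.71201651  60.        ] [543.91965433 206.72416839  60.        ] [543.02563743 172.71809245  60.        ] -1.505954374759142
ends 75.02107913434186 [543.02339344 173.32724029  60.        ]
pin-ring [ 15.24276061  -1.22086385 -34.        ]
-36 [ -1.69252341   0.69544372 -36.00557783]
-38 [ -0.63500332   0.69187016 -38.00192654]
-40 [  0.42251677   0.6882966  -39.99827525]
pred lens px [321.42511774 270.3779327 ] disc L [281.66517616 255.44199322]
```

```bash
cat > fin.py <<'E'
from h import *
ring=np.array([527.9,174.2,94]); yaw=-1.2
xs=np.array([np.cos(np.radians(yaw)),np.sin(np.radians(yaw)),0]); los=-np.sin(np.radians(25))*xs+np.cos(np.radians(25))*np.array([0,0,1])
V=ring+70*los; R=down(yaw)*Ro.from_rotvec(np.radians([0,-25,0])); print("V",V,"tool z",R.as_matrix()[:,2])
T=V-R.apply([-0.6,0,-11]); print("T",T); go(T,R)
p,r,s=state(); print(p,s["force"],s["grip_force"],s["grip_width"],s["time_s"],"under",p+r.apply([-.6,0,-11])-V)
E
python3 fin.py
```

```text
V [498.32320978 174.81954544 157.44154509] tool z [ 0.42252557 -0.00885065 -0.90630779]
T [502.42732569 174.73357646 147.21858848]
cm [1.6, 0.15, 5.66] deg [0.3, -25.2, 1.2]
[518.62895373 173.1784399  203.7308539 ] [-0.0259556  -0.11315497 -0.18983381] 39.443212151527405 0.16742488991002782 23.775 under [20.94388346 -1.64884246 57.28715942]
```

Call:
step_arm(
  increments=[
    [[0.5,0.05,0.5],[0,-5,0.3],10],
    [[1,0.1,1.5],[0,-10,0.6],10],
    [[1.6,0.15,2.5],[0.1,-15,0.9],10],
    [[1.6,0.15,3.7],[0.2,-20,1.1],10],
    [[1.6,0.15,4.9],[0.3,-25.2,1.2],10],
    [[1.6,0.15,5.7],[0.3,-25.2,1.2],10],
    [[1.6,0.15,5.7],[0.3,-25.2,1.2],10],
    [[1.6,0.15,5.7],[0.3,-25.2,1.2],10],
  ],
)

```text
time_s: 24.78
eef_pos: [503.4, 174.5, 146.9]
ee_rot: [0.216, 0.011, 0.976, -0.002]
force: [0.2, 0.3, -1.6]
grip_width: 0.166
grip_force: 39.5
```

```bash
python3 fin.py
```

```text
V [498.32320978 174.81954544 157.44154509] tool z [ 0.42252557 -0.00885065 -0.90630779]
T [502.42732569 174.73357646 147.21858848]
cm [0.07, 0.02, -0.07] deg [-0.0, -0.0, -0.1]
[503.37693802 174.49066691 146.91267699] [ 0.16085703  0.25503365 -1.6231183 ] 39.463786482810974 0.1664472198918321 24.775 under [ 0.95109306 -0.24223884 -0.30532282]
```

Call:
step_arm(
  increments=[
    [[0.07,0.02,-0.05],[0,0,0],10],
    [[0.07,0.02,-0.05],[0,0,0],10],
    [[0.07,0.02,-0.05],[0,0,0],10],
    [[0.07,0.02,-0.05],[0,0,0],10],
  ],
)

```text
time_s: 25.28
eef_pos: [501.6, 175.1, 146.3]
ee_rot: [0.216, 0.01, 0.976, -0.002]
force: [-0.2, 0.4, -0.4]
grip_width: 0.173
grip_force: 39.5
```

```bash
python3 fin.py; python3 red.py|sed -n 2,3p; python3 w8.py | grep -E "lens|yellow"; python3 - <<'E'
from h import *
S,D=ctrl.capture("scene"),ctrl.capture("side")
for n,c in(("S",S),("D",D)):
    h=cv2.cvtColor(c["img"],cv2.COLOR_RGB2HSV); m=((abs(h[...,0].astype(int)-105)<10)&(h[...,1]>140)&(h[...,2]>50)).astype(np.uint8)
    u,v=proj(c,(493,175,168)); k,l,st,ce=cv2.connectedComponentsWithStats(m)
    print(n,"pred pcb",u,v,[(st[i].tolist(),ce[i].round(1).tolist()) for i in range(1,k) if st[i,4]>8 and np.hypot(ce[i][0]-u,ce[i][1]-v)<40])
E
```

```text
V [498.32320978 174.81954544 157.44154509] tool z [ 0.42252557 -0.00885065 -0.90630779]
T [502.42732569 174.73357646 147.21858848]
cm [-0.11, -0.03, -0.05] deg [0.0, -0.0, -0.0]
[501.62155526 175.08234533 146.34172514] [-0.19142392  0.42436517 -0.35097858] 39.46447312831879 0.17257384132756007 25.275 under [-0.79918509  0.3467303  -0.8742051 ]
[361.  373.  254.  278.  366.6 265.8 258. ]
[362.  371.  127.  146.  366.  136.1 112. ]
yellow [273, 246, 15, 7, 43] [279.9 247.9]
lens [312, 261, 23, 21, 367] [323.1 270.9]
S pred pcb 233.5173495984654 156.18819860797987 []
D pred pcb 354.9151722110841 260.643620518455 [([351, 254, 2, 7, 11], [351.4, 257.2]), ([356, 269, 7, 6, 14], [359.3, 272.4])]
```

Call:
step_arm(
  increments=[
    [[-0.08,-0.03,-0.04],[0,0,0],10],
    [[-0.08,-0.03,-0.04],[0,0,0],10],
    [[-0.08,-0.03,-0.04],[0,0,0],10],
    [[-0.08,-0.03,-0.04],[0,0,0],10],
    [[-0.08,-0.03,-0.04],[0,0,0],10],
    [[-0.08,-0.03,-0.04],[0,0,0],10],
  ],
)

```text
time_s: 26.28
eef_pos: [502.2, 174.7, 147.0]
ee_rot: [0.216, 0.011, 0.976, -0.002]
force: [-0.0, 0.4, -1.0]
grip_width: 0.172
grip_force: 39.5
```

```bash
python3 fin.py | tail -1; python3 -c "
from rig import ctrl
print(ctrl.finish_job())"
```

```text
[502.1660129  174.72756533 147.0107389 ] [-0.03844212  0.38232868 -1.04150679] 39.464049339294434 0.1723868206071314 26.275 under [-0.25481872 -0.00756401 -0.20523193]
the job is handed in; nothing more can be done
None
```

The job is handed in at about 26 s: the board camera is held by its lens holder 70 mm in front of the ring light, square to the lens and within about 0.3 mm of where I measured the view point (camera calibration ±2 mm), with the lever on its front stop and the lid left fully back.

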